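# Test a clamp's return spring and sort it

### The arm

A 7-joint arm with a two-finger parallel gripper is mounted at the origin on the work surface. World frame = base frame: x ahead of the robot, y to its left, z up, the work surface at z = 0. Lengths are in m, angles in rad, forces in N, time in s.
With the tool pointing down it reaches from about 0.35 to 0.775 m from the base axis. Payload 3.1 kg.
Tool frame: the origin (TCP) lies midway between the tips of the shut fingers; the grasp point (between the pads) lies 19 mm behind it; z points along the fingers, y is the line along which they close (so a half turn about z gives the same grasp; the last joint's range is limited). The gripper opens to 85 mm and grips with 20 to 120 N. Pads are 22 mm wide; open, the fingers measure 114 mm over their backs; the gripper's body (76 mm by 85 mm) begins 54 mm behind the grasp point. The pads swing forward as they close: fully open they stand 13 mm farther back than shut.
Start: joints at [1.303, 0.311, 0.014, 1.512, -0.004, 1.319, -0.027], TCP at [0.123, -0.536, 0.231] pointing down, gripper open.
Joint ranges: [-2.7, 2.7], [-0.3, 1.91], [-1.27, 1.3], [0.12, 2.57], [-1.44, 4.58], [0.2, 2.03], [-3.05, 3.05]. Speed limits (rad/s): [2.79, 2.79, 3.14, 3.14, 3.14, 3.14, 3.14].

### API

Orientations are given as a unit quaternion [x, y, z, w].
In Python, from workcell import arm, camera, order gives the robot as it stands.
- The arm moves only by the tool carry_out, never from a script. Its argument "plan" is a list of rows, each a list of 3 entries, a list of its own where there are three numbers: the shift along the tool's x, y, z in m, then the turn, a rotation vector about the tool's x, y, z in rad, then the finger opening in m, from 0 to 0.0854. A call has 1 to 10 rows; each row shifts and turns the commanded pose from where the row before left it, along the tool's axes as they then stand; what a row does not reach is not made up. A row lasts 1/12 s, in which the tool goes at most 41.7 mm and 7.16 degrees, less where a joint would pass 70% of its speed; a pose out of reach is approached as far as the arm can. A call is refused whole if a number of a shift passes 0.0417 or a number of a turn 0.125, either way. A call with a gripper value outside its range is refused whole. The fingers move at their own pace and stop on an object; "grip_force" is the grip in N (left out, the last holds). Time passes only in rows, so rows that do not move let the fingers close. It gives the time, the measured TCP pose, the force, the opening and the grip force at its end, in the units of the state.
- arm.sense(): the state, without advancing time (a new reading comes with each control period).
- camera(name): name is "scene" or "side" or "wrist"; returns a dict with "color" (400x640x3 uint8, red, green, blue), "K" (3x3 intrinsics, pixels), "dist_coeffs" ([k1, k2, p1, p2, k3] as OpenCV has them; the pictures are not rectified), "xyz" and "rotation" of the camera in the world. Camera axes: x right, y down, z forward; pixel columns grow to the right and rows downward; lengths in m; the calibration is good to about 2 mm. A picture is of the moment at which its call begins. There is no depth.
- order.job_done(): hands the job in; it is judged then, once.
The state is a dict: "time_s": time; "joint_positions": joint angles; "qd": joint speeds; "joint_torque": joint torques, N m; "ee_pos": TCP position; "orientation": TCP orientation; "contact_force": force on the tool from outside, world axes, zero at the start; "ft_torque": the same for the moment, N m; "width": finger opening in m; "grasp_force": force on a finger pad.
Only numpy, scipy, OpenCV 4.12 (cv2) and the standard library are available. Lean on these libraries where they do the work, as an engineer would, in place of code of your own. Each camera call takes 0.05 s, during which the arm holds its last target. There are 200 camera calls.

### The job

Test the return spring that stands on the tester: press it straight down with its test load of 15 N for about a second, without ever overloading it (20 N at most), and let only the spring, not your hand, move the yellow drag pointer. If the pointer has stopped above the red mark the spring is sound: stand it upright in the blue tray; if it has been driven below the mark the spring is tired: stand it upright in the orange tray. Set it down gently and leave everything else on the bench alone.

Things in the scene. Friction and masses are not known exactly. Their poses are not given: they have to be found in the camera images.
- spring_foot (a point): Centre of the lower (foot) cup of the loose coil spring that stands upright on the tester: on its axis, 11 mm above its underside; z runs up the spring. Foot cup 32 mm across, 22 mm tall; coils 31 mm across; on top a cap 48 mm across, 18 mm tall, flat, with a blue disc: press on it, and grip the spring by it.
- spring: The same spring, all of it; origin at the centre of its underside. About 0.2 kg. Unloaded it stands 84 to 100 mm tall, for it may have sagged: find the height of its cap by touch or sight. Its stiffness is not given. The cap does not pull out: lifting it lifts the whole spring.
- tester_seat (a point): Centre of the spring's seat, on top of the fixed green tester base (130 x 185 mm, 20 mm thick). The foot stands in a steel collar 6 mm high with 1.5 mm of play. z is up; along +y, centred 68 mm from the seat, stands a column. The pointer reaches from it to the spring along y, so grip the cap with fingers on its +x and -x sides.
- tester: The fixed tester with all it carries; origin at the base's underside, below the seat, axes as the seat. Its aluminium column measures 30 mm along x and 16 mm along y; its top is 99 mm above the seat.
- pointer (a joint): Yellow drag pointer on the column: a tongue 6 mm wide, 3 mm thick, reaching under the rim of the spring's cap (tip 20 mm from the spring's axis). The cap pushes it down as the spring is pressed, and it stays where it is left. Value in m, growing downward; at 0 its upper edge is 65 mm above the seat; it starts at 0 to 3 mm.
- pointer_edge (a point): Centre of the pointer's upper edge, at the column; moves with the pointer. Yellow tabs at the same height stand out 17 mm from the column on its +x and -x sides.
- mark (a point): The red reference mark on the column, at its middle height, 50 mm above the seat; red bars stand out 15 mm from the column's +x and -x sides at this height. Compare the height of pointer_edge with the height of this point.
- good_tray_in (a point): Centre of the inner floor of the blue tray for sound springs: fixed, 135 x 135 mm outside, walls 6 mm thick and 22 mm high from the bench, floor about 6 mm above the bench.
- reject_tray_in (a point): Centre of the inner floor of the orange tray for tired springs, of the same size.
- good_tray: The blue tray; origin at the centre of its underside.
- reject_tray: The orange tray; origin at the centre of its underside.
- washer: Loose brass washer, 26 mm across, 4 mm thick, lying on the tester base beside the seat, on the -y side. Bystander.
- mallet: Carver's wooden mallet, 100 mm across and 240 mm tall, standing. Bystander.
- gouge: Gouge with wooden handle lying on the bench, 240 mm long. Bystander.
- chisel: Chisel with wooden handle lying on the bench, 230 mm long. Bystander.
- brush: Hand brush lying on the bench. Bystander.
- oil_jar: Amber oil jar, 64 mm across and 90 mm tall. Bystander.
- claw_block: Small carved practice block, 110 x 60 mm, about 50 mm tall. Bystander.
Mind the look-alikes: they are no part of the job. Leave any green or turquoise look-alike of the spring alone. Leave any purple look-alike of the tester alone.

How it is judged:
By the outcome, as a careful person would: the job done as asked, in the order asked, and still so for the second after the job is handed in, with the robot touching nothing.
It also fails if it takes over 61 s, if anything falls off the work surface, if the arm or the gripper's body presses on something with over 40 N, if the wrist force passes 120 N, or if a joint passes its speed limit or range.

## Working session

There is one attempt and no reset: what is moved stays moved. The work goes in short steps, Python scripts to look and compute and a tool call to move; the robot and the scene stay as the last step left them, time stands still between calls to the robot, and variables do not carry over. Pictures are saved under pics/ and viewed, at most 10 in all, crops included, and the job is handed in when it is done.

Besides the shell and the picture viewer there is one more tool, called as name(argument=value, ...), one argument or row to a line, values as JSON. carry_out: Moves the arm, as the interface text tells. Its arguments: {"type":"object","properties":{"plan":{"type":"array"},"grip_force":{"type":"number"}},"required":["plan"]}

```bash
ls; mkdir -p pics; python3 - <<'E'
from workcell import arm,camera
import cv2,pickle
s=arm.sense();print(s)
d={n:camera(n) for n in("scene","side","wrist")}
pickle.dump(d,open('cams.pkl','wb'))
for n in d:
    cv2.imwrite(f'pics/{n}0.png',d[n]["color"][:,:,::-1]);print(n,d[n]["xyz"],d[n]["rotation"],d[n]["K"])
E
```

```text
pics
{'time_s': 0.0, 'joint_positions': array([ 1.30333354,  0.31172368,  0.01400371,  1.51310123, -0.00440848,
        1.31918019, -0.02720619]), 'qd': array([-0.00060116,  0.0002623 ,  0.00042588, -0.00077762,  0.00130939,
       -0.00166398,  0.00066784]), 'joint_torque': array([-7.07189997e-05, -3.79917705e+01,  1.45872007e-01, -2.30585557e+01,
        1.21768762e-02,  1.35794890e-02,  5.82666289e-06]), 'ee_pos': array([ 0.12295887, -0.53531655,  0.23020435]), 'orientation': array([ 9.93631736e-01,  1.12670119e-01, -1.80042260e-04, -1.17710890e-03]), 'contact_force': array([ 0.36719022, -0.72572996,  0.26388987]), 'ft_torque': array([-0.05349946,  0.00779542, -0.03422928]), 'grasp_force': 0.0, 'width': 0.08578311683276534}
scene [ 1.30709309 -0.93418382  0.85197832] [ 0.82134026  0.29984037 -0.16422827 -0.45664538] [[477.88719245   0.         321.32189295]
 [  0.         477.88719245 203.15598554]
 [  0.           0.           1.        ]]
side [ 0.48601033 -1.20028446  0.99565702] [ 0.89763213 -0.02253313  0.01530248 -0.439903  ] [[434.5095979    0.         319.09512239]
 [  0.         434.5095979  191.77789231]
 [  0.           0.           1.        ]]
wrist [ 0.19381359 -0.51872627  0.37256377] [ 0.77444119 -0.61601067 -0.09048804  0.11217674] [[342.82080301   0.         324.97663624]
 [  0.         342.82080301 197.81428292]
 [  0.           0.           1.        ]]
```

View pics/scene0.png

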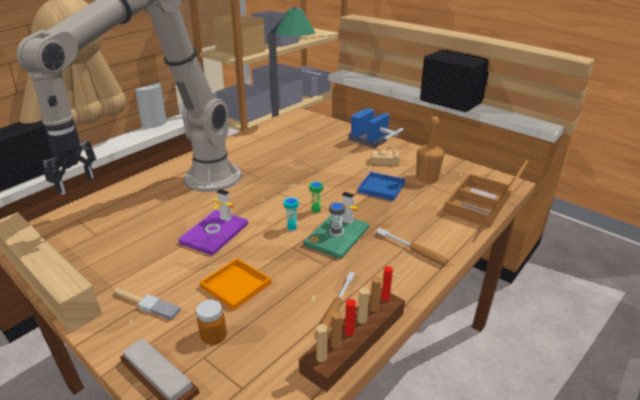

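View pics/side0.png

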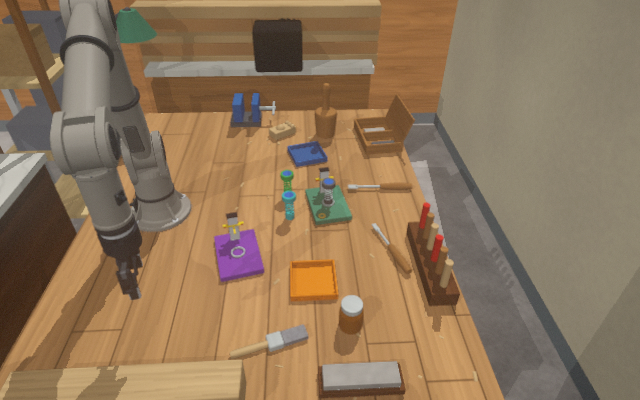

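The scene view shows the green tester with the spring at about (337,225), the blue tray at (382,186) and the orange tray at (236,283). In the side view they are at about (328,192), (307,154) and (314,280). The turquoise and green decoy springs and the purple tester stand to the left.

```bash
cat > h.py <<'E'
import numpy as np,cv2
from scipy.spatial.transform import Rotation as R
def ray(c,px):
    p=cv2.undistortPoints(np.array(px,float).reshape(-1,1,2),np.array(c["K"]),np.array(c["dist_coeffs"])).reshape(-1,2)
    d=np.c_[p,np.ones(len(p))]@R.from_quat(c["rotation"]).as_matrix().T if np.size(c["rotation"])==4 else np.c_[p,np.ones(len(p))]@np.array(c["rotation"]).T
    return np.array(c["xyz"]),d/np.linalg.norm(d,axis=1)[:,None]
def onz(c,px,z):
    o,d=ray(c,px); return o+d*((z-o[2])/d[:,2])[:,None]
def tri(c1,p1,c2,p2):
    A=np.zeros((3,3));b=np.zeros(3);L=[]
    for c,p in((c1,p1),(c2,p2)):
        o,d=ray(c,[p]);P=np.eye(3)-np.outer(d[0],d[0]);A+=P;b+=P@o;L.append((P,o))
    x=np.linalg.solve(A,b);return x,[np.linalg.norm(P@(x-o)) for P,o in L]
def proj(c,X):
    Rm=R.from_quat(c["rotation"]).as_matrix().T
    return cv2.projectPoints(np.array(X,float).reshape(-1,3),Rm,-Rm@np.array(c["xyz"]),np.array(c["K"]),np.array(c["dist_coeffs"]))[0].reshape(-1,2)
def mask(c,lo,hi,box=None):
    m=cv2.inRange(cv2.cvtColor(c["color"],cv2.COLOR_RGB2HSV),lo,hi)
    if box is not None:
        k=np.zeros_like(m);x0,y0,x1,y1=box;k[y0:y1,x0:x1]=1;m*=k
    return m
def blobs(m,amin=10):
    n,l,s,ce=cv2.connectedComponentsWithStats(m)
    return [(int(s[i,4]),s[i,:4].tolist(),ce[i].round(1).tolist()) for i in range(1,n) if s[i,4]>=amin]
E
python3 - <<'E'
import pickle
from h import *
d=pickle.load(open('cams.pkl','rb'))
S,T=d["scene"],d["side"]
boxes={"green":((60,60,40),(88,255,200),(295,205,375,262),(300,182,355,226)),
"blue":((105,140,60),(125,255,255),(350,168,410,205),(282,138,332,170)),
"orange":((8,200,150),(20,255,255),(195,255,275,310),(285,255,345,305)),
"disc":((95,60,40),(125,255,255),(325,198,350,216),(318,174,340,192)),
"yel":((22,130,120),(32,255,255),(325,190,365,235),(312,165,345,205)),
}
for n,(lo,hi,b1,b2) in boxes.items():
    for c,b,nm in((S,b1,"sc"),(T,b2,"si")):
        m=mask(c,lo,hi,b);bl=blobs(m,4);print(n,nm,bl)
        if n in("green","blue","orange"):
            k=max(bl);cs=max(cv2.findContours(m,0,2)[0],key=cv2.contourArea);h=cv2.convexHull(cs).reshape(-1,2)
            z=.02 if n=="green" else .022
            P=onz(c,h,z)[:,:2].astype(np.float32);print("  rect",cv2.minAreaRect(P))
g=[cv2.resize(c["color"][y0:y1,x0:x1],None,fx=s,fy=s,interpolation=2)[:400,:400] for c,(x0,y0,x1,y1),s in((S,(290,170,390,270),4),(T,(280,150,380,250),4))]
cv2.imwrite('pics/crop1.png',np.hstack(g)[:,:,::-1])
E
```

```text
green sc [(48, [313, 205, 7, 7], [315.9, 207.9]), (13, [295, 209, 2, 12], [295.2, 214.8]), (1253, [304, 216, 65, 42], [336.5, 237.5])]
  rect ((0.5974945425987244, -0.012082092463970184), (0.13082851469516754, 0.1940445899963379), 9.367194175720215)
green si [(633, [306, 186, 45, 35], [330.1, 204.1])]
  rect ((0.5873415470123291, -0.005371794104576111), (0.1244719848036766, 0.177982896566391), 9.783848762512207)
blue sc [(781, [359, 173, 45, 26], [381.2, 185.6])]
  rect ((0.5377151370048523, 0.3149483799934387), (0.1333955079317093, 0.1489381343126297), 16.14389419555664)
blue si []Traceback (most recent call last):
  File "<stdin>", line 15, in <module>
ValueError: max() iterable argument is empty
```

```bash
python3 - <<'E'
import pickle
from h import *
d=pickle.load(open('cams.pkl','rb'))
S,T=d["scene"],d["side"]
boxes={
"blue":((100,100,40),(128,255,255),(350,168,410,205),(282,138,332,170)),
"orange":((8,180,120),(22,255,255),(195,255,275,310),(285,255,345,305)),
"disc":((95,60,40),(125,255,255),(325,198,350,216),(318,174,340,192)),
"yel":((22,110,120),(34,255,255),(325,190,365,235),(312,165,345,205)),
}
for n,(lo,hi,b1,b2) in boxes.items():
    for c,b,nm in((S,b1,"sc"),(T,b2,"si")):
        m=mask(c,lo,hi,b);bl=blobs(m,4);print(n,nm,bl)
        if n in("blue","orange") and bl:
            cs=max(cv2.findContours(m,0,2)[0],key=cv2.contourArea);h=cv2.convexHull(cs).reshape(-1,2)
            P=onz(c,h,.022)[:,:2].astype(np.float32);print("  rect",cv2.minAreaRect(P))
g=[cv2.resize(c["color"][y0:y1,x0:x1],None,fx=s,fy=s,interpolation=2)[:400,:400] for c,(x0,y0,x1,y1),s in((S,(290,170,390,270),4),(T,(280,150,380,250),4))]
cv2.imwrite('pics/crop1.png',np.hstack(g)[:,:,::-1])
E
```

```text
blue sc [(827, [359, 173, 45, 27], [381.1, 185.8])]
  rect ((0.536783754825592, 0.31543001532554626), (0.13515625894069672, 0.15538166463375092), 14.47108268737793)
blue si [(339, [288, 146, 36, 17], [304.7, 154.3])]
  rect ((0.5179963111877441, 0.3229691982269287), (0.11668107658624649, 0.1244300901889801), 15.920856475830078)
orange sc [(2108, [200, 258, 71, 52], [234.9, 283.2])]
  rect ((0.5327879786491394, -0.35612770915031433), (0.1506451964378357, 0.14769847691059113), 0.5833490490913391)
orange si [(1836, [290, 260, 48, 41], [312.7, 280.1])]
  rect ((0.5211242437362671, -0.357672780752182), (0.14932818710803986, 0.13313065469264984), 89.9732437133789)
disc sc [(71, [331, 203, 12, 7], [336.6, 206.0])]
disc si [(49, [324, 178, 10, 7], [328.3, 181.1])]
yel sc [(23, [345, 206, 12, 3], [351.3, 206.8])]
yel si [(8, [329, 176, 4, 2], [330.5, 176.5]), (11, [316, 178, 7, 3], [318.5, 178.8])]
```

View pics/crop1.png

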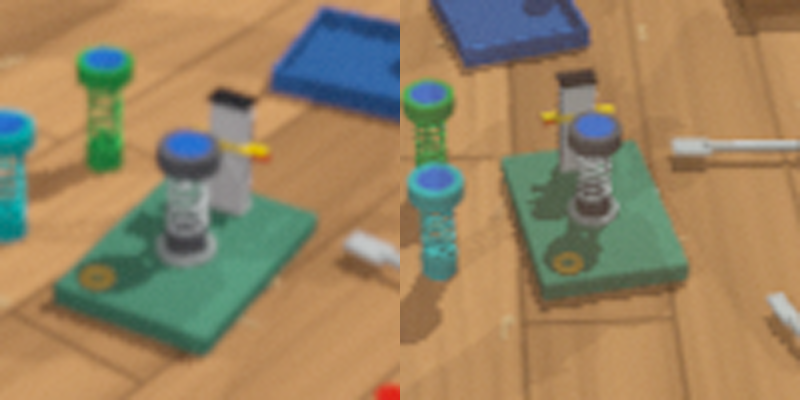

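The crop shows the blue-disc cap, the column behind it along +y, the yellow tabs partly hidden, and the washer on the -y side. Next I locate the spring and work out the approach arc.

```bash
python3 - <<'E'
import pickle
from h import *
d=pickle.load(open('cams.pkl','rb'))
S,T,W=d["scene"],d["side"],d["wrist"]
X=tri(S,(336.6,206.0),T,(328.3,181.1));print("disc",X)
b=R.from_quat([.993632,.11267,-.00018,-.001177]).as_matrix()
print("cam z in tool",b.T@R.from_quat(W["rotation"]).as_matrix()[:,2],"cam pos tool",b.T@(W["xyz"]-np.array([.12296,-.53532,.2302])))
for n,s,t in(("turq",(291,201),(289,196)),("grn",(316,185),(288,174)),("col",(348,194),(323.5,169))):print(n,tri(S,s,T,t))
# constant twist to above disc
tgt=np.array([X[0][0],X[0][1],.23]);n=19
p0=np.array([.12296,-.53532,.2302])
yaw=np.deg2rad(9.5)
yw0=np.arctan2(b[1,1],b[0,1]);tot=yaw-yw0;print("turn",tot)
w=-tot/n
M=sum((R.from_rotvec([0,0,w*k]).as_matrix() for k in range(n)),np.zeros((3,3)))
print("w",w,"v",np.linalg.solve(M,b.T@(tgt-p0)))
E
```

```text
disc (array([ 0.58907907, -0.00373682,  0.11119001]), [np.float64(0.0007314076474790591), np.float64(0.000731407647479174)])
cam z in tool [-2.85145088e-01  6.39121706e-04  9.58484152e-01] cam pos tool [ 0.07275694 -0.00064672 -0.14236936]
turq (array([ 0.45372652, -0.0549639 ,  0.09499948]), [np.float64(0.0022386265263740508), np.float64(0.002238626526373955)])
grn (array([0.45032034, 0.06556614, 0.09806226]), [np.float64(0.0009120421377708505), np.float64(0.0009120421377708448)])
col (array([0.57682679, 0.06644544, 0.11428541]), [np.float64(5.2435037188405474e-05), np.float64(5.2435037188385314e-05)])
turn 1.5107831030016947
w -0.07951490015798393 v [4.08212073e-02 3.70593883e-03 5.95502496e-05]
```

carry_out(
  plan=[
    [[0.0408, 0.0037, 0], [0, 0, -0.0795], 0.085],
    [[0.0408, 0.0037, 0], [0, 0, -0.0795], 0.085],
    [[0.0408, 0.0037, 0], [0, 0, -0.0795], 0.085],
    [[0.0408, 0.0037, 0], [0, 0, -0.0795], 0.085],
    [[0.0408, 0.0037, 0], [0, 0, -0.0795], 0.085],
    [[0.0408, 0.0037, 0], [0, 0, -0.0795], 0.085],
    [[0.0408, 0.0037, 0], [0, 0, -0.0795], 0.085],
    [[0.0408, 0.0037, 0], [0, 0, -0.0795], 0.085],
    [[0.0408, 0.0037, 0], [0, 0, -0.0795], 0.085],
    [[0.0408, 0.0037, 0], [0, 0, -0.0795], 0.085],
  ],
)

```text
time_s: 0.98
ee_pos: [0.476, -0.3459, 0.2307]
orientation: [0.872, 0.49, -0.0, -0.0]
contact_force: [0.5, 0.2, -0.0]
width: 0.0849
grasp_force: 0.0
```

carry_out(
  plan=[
    [[0.0408, 0.0037, 0], [0, 0, -0.0795], 0],
    [[0.0408, 0.0037, 0], [0, 0, -0.0795], 0],
    [[0.0408, 0.0037, 0], [0, 0, -0.0795], 0],
    [[0.0408, 0.0037, 0], [0, 0, -0.0795], 0],
    [[0.0408, 0.0037, 0], [0, 0, -0.0795], 0],
    [[0.0408, 0.0037, 0], [0, 0, -0.0795], 0],
    [[0.0408, 0.0037, 0], [0, 0, -0.0795], 0],
    [[0.0408, 0.0037, 0], [0, 0, -0.0795], 0],
    [[0.0408, 0.0037, 0], [0, 0, -0.0795], 0],
    [[0, 0, 0], [0, 0, 0], 0],
  ],
  grip_force=20,
)

```text
time_s: 1.82
ee_pos: [0.5878, 0.0096, 0.2316]
orientation: [0.639, 0.769, 0.004, -0.004]
contact_force: [-0.9, 2.3, 0.8]
width: 0.0001
grasp_force: 0.0
```

```bash
python3 - <<'E'
from workcell import arm,camera
import pickle
from h import *
s=arm.sense();W=camera("wrist");pickle.dump((s,W),open('w1.pkl','wb'))
b=R.from_quat(s["orientation"]).as_matrix();print(s["time_s"],s["ee_pos"],b.round(3),s["contact_force"],s["width"],s["joint_positions"])
m=mask(W,(100,90,60),(125,255,255));print("blue",blobs(m,40))
m=mask(W,(22,130,120),(34,255,255));print("yel",blobs(m,10))
m=mask(W,(0,150,100),(7,255,255))|mask(W,(173,150,100),(180,255,255));print("red",blobs(m,10))
cv2.imwrite('pics/w1.png',W["color"][:,:,::-1])
E
```

```text
1.8167 [0.58777269 0.00960936 0.23157412] [[-0.184  0.983 -0.001]
 [ 0.983  0.184  0.01 ]
 [ 0.01   0.001 -1.   ]] [-0.88370728  2.28952371  0.78900985] 9.260319134175178e-05 [ 0.33424294  0.44397321 -0.55142139  1.38405167  0.22077231  1.37616087
 -0.0305379 ]
blue [(1420, [136, 57, 42, 44], [156.6, 78.6]), (1254, [304, 189, 41, 39], [323.9, 208.3]), (1004, [139, 213, 37, 35], [157.0, 230.1])]
yel [(189, [287, 119, 15, 16], [294.4, 124.9]), (197, [349, 120, 15, 17], [355.5, 126.2]), (253, [321, 137, 8, 39], [324.4, 156.8]), (163, [0, 301, 17, 12], [7.0, 306.1])]
red [(114, [291, 107, 18, 9], [297.0, 110.8]), (115, [343, 107, 18, 10], [353.8, 111.7]), (115, [6, 285, 17, 8], [14.2, 288.4])]
```

View pics/w1.png

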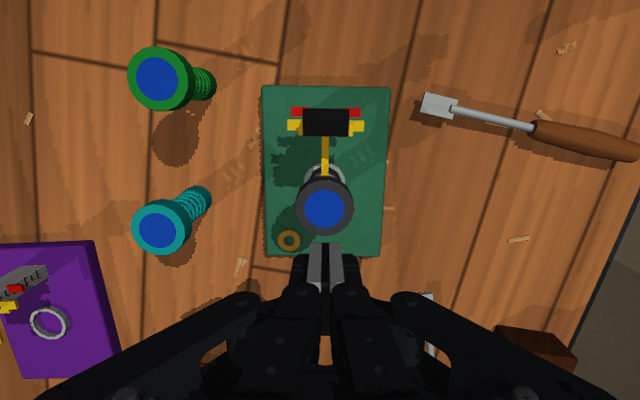

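The wrist view shows the real spring's blue disc at (324,208), the yellow tabs at (294,125) and (355,126), the red bars behind at y≈111, and the washer at (289,240). I'll settle the arm and then measure.

carry_out(
  plan=[
    [[0, 0, 0], [0, 0, 0], 0],
    [[0, 0, 0], [0, 0, 0], 0],
    [[0, 0, 0], [0, 0, 0], 0],
  ],
)

```text
time_s: 2.12
ee_pos: [0.5891, -0.0075, 0.2309]
orientation: [0.648, 0.762, -0.001, 0.0]
contact_force: [0.6, -0.0, 0.6]
width: -0.0003
grasp_force: 0.0
```

```bash
python3 - <<'E'
from workcell import arm,camera
import pickle
from h import *
s=arm.sense();W=camera("wrist")
b=R.from_quat(s["orientation"]).as_matrix();p=s["ee_pos"];print(s["time_s"],p,b.round(4),s["contact_force"])
box=(270,80,400,240)
B=[x for x in blobs(mask(W,(100,90,60),(125,255,255),box),300)];c=B[0][2]
Y=blobs(mask(W,(22,130,120),(34,255,255),box),50);Rd=blobs(mask(W,(0,150,100),(7,255,255),box)|mask(W,(173,150,100),(180,255,255),box),30)
print(B,Y,Rd)
for z in(.104,.111,.118):
    q=onz(W,[c],z)[0];print(z,q,"tool",b.T@(q-p),"disc r-ish",np.linalg.norm(np.diff(onz(W,[(B[0][1][0],c[1]),(B[0][1][0]+B[0][1][2],c[1])],z),axis=0)))
print("red@.07",onz(W,[r[2] for r in Rd],.07),"yel@.085",onz(W,[r[2] for r in Y],.083))
m=mask(W,(60,60,40),(88,255,200),(240,60,420,270));h=cv2.convexHull(max(cv2.findContours(m,0,2)[0],key=cv2.contourArea)).reshape(-1,2)
print(cv2.minAreaRect(onz(W,h,.02)[:,:2].astype(np.float32)))
E
```

```text
2.1167 [ 0.58906631 -0.00745664  0.23085725] [[-1.607e-01  9.870e-01 -7.000e-04]
 [ 9.870e-01  1.607e-01 -1.500e-03]
 [-1.400e-03 -9.000e-04 -1.000e+00]] [ 0.55434034 -0.04311401  0.59226007]
[(1327, [306, 166, 42, 41], [326.4, 186.2])] [(198, [287, 96, 27, 17], [295.2, 103.3]), (523, [322, 96, 44, 58], [339.5, 118.9])] [(115, [291, 84, 12, 10], [296.3, 88.6]), (119, [350, 84, 12, 10], [355.5, 88.5])]
0.104 [ 0.58981529 -0.00450026  0.104     ] tool [0.00297095 0.00132926 0.12685215] disc r-ish 0.03406608964079093
0.111 [ 0.58948867 -0.00268496  0.111     ] tool [0.00480557 0.00129226 0.11984967] disc r-ish 0.03317965025109086
0.118 [ 0.58916206 -0.00086967  0.118     ] tool [0.00664019 0.00125526 0.11284719] disc r-ish 0.03229321086139057
red@.07 [[0.5524809  0.06661778 0.07      ]
 [0.60178128 0.07476565 0.07      ]] yel@.085 [[0.55425123 0.0550326  0.083     ]
 [0.59213255 0.04857672 0.083     ]]
((0.588419497013092, 0.0032669678330421448), (0.1281658560037613, 0.18223705887794495), 9.490296363830566)
```

carry_out(
  plan=[
    [[0.0025, 0.0005, 0.018], [0, 0, 0], 0],
    [[0.0025, 0.0005, 0.018], [0, 0, 0], 0],
    [[0, 0, 0.018], [0, 0, 0], 0],
    [[0, 0, 0.018], [0, 0, 0], 0],
    [[0, 0, 0.016], [0, 0, 0], 0],
    [[0, 0, 0.012], [0, 0, 0], 0],
    [[0, 0, 0.006], [0, 0, 0], 0],
    [[0, 0, 0], [0, 0, 0], 0],
    [[0, 0, 0], [0, 0, 0], 0],
    [[0, 0, 0], [0, 0, 0], 0],
  ],
)

```text
time_s: 3.0
ee_pos: [0.5901, 0.0004, 0.1265]
orientation: [0.646, 0.763, 0.001, 0.001]
contact_force: [-0.3, 0.9, 0.6]
width: 0.0004
grasp_force: 0.0
```

```bash
python3 - <<'E'
from workcell import arm,camera
from h import *
s=arm.sense();W=camera("wrist")
b=R.from_quat(s["orientation"]).as_matrix();p=s["ee_pos"];print(s["time_s"],p,b[:,2],s["contact_force"])
B=blobs(mask(W,(100,90,60),(125,255,255)),200);print(B)
for q in B:print(onz(W,[q[2]],.111))
cv2.imwrite('pics/w2.png',W["color"][:,:,::-1])
E
```

```text
3.0 [5.90130372e-01 3.83123869e-04 1.26456881e-01] [ 2.22851186e-03  1.33208583e-04 -9.99997508e-01] [-0.28703211  0.92714964  0.63204211]
[(3896, [8, 13, 69, 74], [41.7, 49.1]), (1192, [290, 225, 65, 38], [320.6, 239.7]), (2180, [41, 262, 57, 50], [68.7, 286.5])]
[[0.4543279  0.07235126 0.111     ]]
[[0.58737759 0.00453646 0.111     ]]
[[ 0.46080862 -0.0438817   0.111     ]]
```

View pics/w2.png

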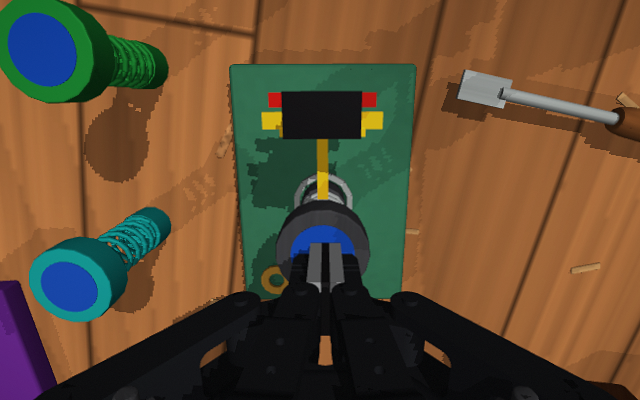

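The wrist view shows the fingertips over the near part of the disc, whose centre is at about (322,256). The column, tabs and pointer are clear of the hand. The TCP is about 4 mm too far in +y.

carry_out(
  plan=[
    [[-0.004, -0.001, 0.003], [0, 0, 0], 0],
    [[0, 0, 0.003], [0, 0, 0], 0],
    [[0, 0, 0.003], [0, 0, 0], 0],
    [[0, 0, 0.002], [0, 0, 0], 0],
    [[0, 0, 0], [0, 0, 0], 0],
    [[0, 0, 0], [0, 0, 0], 0],
    [[0, 0, 0], [0, 0, 0], 0],
  ],
)

```text
time_s: 3.63
ee_pos: [0.5889, -0.0036, 0.1143]
orientation: [0.646, 0.763, 0.0, -0.0]
contact_force: [1.0, -0.1, -0.4]
width: 0.0001
grasp_force: 0.0
```

carry_out(
  plan=[
    [[0, 0, 0.002], [0, 0, 0], 0],
    [[0, 0, 0.002], [0, 0, 0], 0],
    [[0, 0, 0.002], [0, 0, 0], 0],
    [[0, 0, 0.002], [0, 0, 0], 0],
    [[0, 0, 0], [0, 0, 0], 0],
    [[0, 0, 0], [0, 0, 0], 0],
  ],
)

```text
time_s: 4.13
ee_pos: [0.5893, -0.0036, 0.1068]
orientation: [0.646, 0.763, 0.0, 0.0]
contact_force: [-0.2, -0.2, 4.8]
width: -0.0002
grasp_force: 2.1
```

carry_out(
  plan=[
    [[0, 0, 0.001], [0, 0, 0], 0],
    [[0, 0, 0.001], [0, 0, 0], 0],
    [[0, 0, 0.001], [0, 0, 0], 0],
    [[0, 0, 0.001], [0, 0, 0], 0],
    [[0, 0, 0], [0, 0, 0], 0],
    [[0, 0, 0], [0, 0, 0], 0],
  ],
)

```text
time_s: 4.63
ee_pos: [0.5894, -0.0036, 0.103]
orientation: [0.646, 0.763, 0.0, 0.001]
contact_force: [-1.2, 0.9, 7.0]
width: -0.0
grasp_force: 3.2
```

```bash
python3 - <<'E'
from workcell import arm
s=arm.sense();print(s["contact_force"],s["ee_pos"])
E
```

```text
[-1.18278144  0.89366287  6.9974637 ] [ 0.58942271 -0.00360529  0.10300659]
```

carry_out(
  plan=[
    [[0, 0, 0.001], [0, 0, 0], 0],
    [[0, 0, 0.001], [0, 0, 0], 0],
    [[0, 0, 0.001], [0, 0, 0], 0],
    [[0, 0, 0.001], [0, 0, 0], 0],
    [[0, 0, 0], [0, 0, 0], 0],
    [[0, 0, 0], [0, 0, 0], 0],
  ],
)

```text
time_s: 5.13
ee_pos: [0.5896, -0.0035, 0.0995]
orientation: [0.646, 0.763, 0.001, 0.001]
contact_force: [-0.9, 0.2, 8.8]
width: -0.0003
grasp_force: 4.3
```

carry_out(
  plan=[
    [[0, 0, 0.001], [0, 0, 0], 0],
    [[0, 0, 0.001], [0, 0, 0], 0],
    [[0, 0, 0.001], [0, 0, 0], 0],
    [[0, 0, 0], [0, 0, 0], 0],
  ],
)

```text
time_s: 5.47
ee_pos: [0.5897, -0.0035, 0.0968]
orientation: [0.646, 0.763, 0.001, 0.001]
contact_force: [-0.6, 0.1, 9.8]
width: -0.0002
grasp_force: 5.1
```

carry_out(
  plan=[
    [[0, 0, 0.001], [0, 0, 0], 0],
    [[0, 0, 0.001], [0, 0, 0], 0],
    [[0, 0, 0.001], [0, 0, 0], 0],
    [[0, 0, 0.001], [0, 0, 0], 0],
    [[0, 0, 0], [0, 0, 0], 0],
    [[0, 0, 0], [0, 0, 0], 0],
  ],
)

```text
time_s: 5.97
ee_pos: [0.5899, -0.0035, 0.0934]
orientation: [0.646, 0.763, 0.001, 0.001]
contact_force: [-1.9, -0.0, 11.8]
width: 0.0005
grasp_force: 6.1
```

carry_out(
  plan=[
    [[0, 0, 0], [0, 0, 0], 0],
  ],
)

```text
time_s: 6.05
ee_pos: [0.5899, -0.0035, 0.0935]
orientation: [0.646, 0.763, 0.001, 0.001]
contact_force: [-2.4, -0.6, 12.6]
width: 0.0003
grasp_force: 6.1
```

carry_out(
  plan=[
    [[0, 0, 0], [0, 0, 0], 0],
  ],
)

```text
time_s: 6.13
ee_pos: [0.5899, -0.0035, 0.0935]
orientation: [0.646, 0.763, 0.001, 0.001]
contact_force: [-1.4, 0.3, 12.3]
width: 0.0003
grasp_force: 6.1
```

carry_out(
  plan=[
    [[0, 0, 0.001], [0, 0, 0], 0],
    [[0, 0, 0.001], [0, 0, 0], 0],
    [[0, 0, 0.001], [0, 0, 0], 0],
    [[0, 0, 0.001], [0, 0, 0], 0],
    [[0, 0, 0], [0, 0, 0], 0],
  ],
)

```text
time_s: 6.55
ee_pos: [0.59, -0.0035, 0.0899]
orientation: [0.646, 0.763, 0.001, 0.001]
contact_force: [-2.2, -0.6, 14.2]
width: 0.0001
grasp_force: 7.1
```

carry_out(
  plan=[
    [[0, 0, 0], [0, 0, 0], 0],
  ],
)

```text
time_s: 6.63
ee_pos: [0.5901, -0.0035, 0.09]
orientation: [0.646, 0.763, 0.001, 0.001]
contact_force: [-2.7, -0.9, 14.3]
width: -0.0001
grasp_force: 7.1
```

carry_out(
  plan=[
    [[0, 0, 0], [0, 0, 0], 0],
  ],
)

```text
time_s: 6.72
ee_pos: [0.5901, -0.0035, 0.09]
orientation: [0.646, 0.763, 0.001, 0.001]
contact_force: [-3.3, 0.0, 13.8]
width: -0.0005
grasp_force: 7.1
```

carry_out(
  plan=[
    [[0, 0, 0.0008], [0, 0, 0], 0],
    [[0, 0, 0.0008], [0, 0, 0], 0],
    [[0, 0, 0], [0, 0, 0], 0],
  ],
)

```text
time_s: 6.97
ee_pos: [0.5902, -0.0035, 0.0885]
orientation: [0.646, 0.763, 0.001, 0.001]
contact_force: [-2.5, 0.4, 15.5]
width: 0.0001
grasp_force: 7.6
```

carry_out(
  plan=[
    [[0, 0, 0], [0, 0, 0], 0],
    [[0, 0, 0], [0, 0, 0], 0],
  ],
)

```text
time_s: 7.13
ee_pos: [0.5901, -0.0035, 0.0886]
orientation: [0.646, 0.763, 0.001, 0.001]
contact_force: [-3.7, 0.5, 15.3]
width: -0.0003
grasp_force: 7.5
```

carry_out(
  plan=[
    [[0, 0, 0], [0, 0, 0], 0],
    [[0, 0, 0], [0, 0, 0], 0],
  ],
)

```text
time_s: 7.3
ee_pos: [0.5901, -0.0035, 0.0886]
orientation: [0.646, 0.763, 0.001, 0.001]
contact_force: [-3.0, -1.0, 15.3]
width: -0.0
grasp_force: 7.5
```

carry_out(
  plan=[
    [[0, 0, 0], [0, 0, 0], 0],
    [[0, 0, 0], [0, 0, 0], 0],
  ],
)

```text
time_s: 7.47
ee_pos: [0.5901, -0.0035, 0.0886]
orientation: [0.646, 0.763, 0.001, 0.001]
contact_force: [-3.1, -0.0, 15.6]
width: -0.0002
grasp_force: 7.5
```

carry_out(
  plan=[
    [[0, 0, 0], [0, 0, 0], 0],
    [[0, 0, 0], [0, 0, 0], 0],
  ],
)

```text
time_s: 7.63
ee_pos: [0.5901, -0.0035, 0.0886]
orientation: [0.646, 0.763, 0.001, 0.001]
contact_force: [-2.4, 0.2, 14.7]
width: 0.0
grasp_force: 7.5
```

carry_out(
  plan=[
    [[0, 0, 0], [0, 0, 0], 0],
    [[0, 0, 0], [0, 0, 0], 0],
    [[0, 0, 0], [0, 0, 0], 0],
    [[0, 0, 0], [0, 0, 0], 0],
    [[0, 0, -0.003], [0, 0, 0], 0],
    [[0, 0, -0.004], [0, 0, 0], 0],
    [[0, 0, -0.005], [0, 0, 0], 0],
    [[0, 0, -0.005], [0, 0, 0], 0],
    [[0, 0, -0.005], [0, 0, 0], 0],
    [[0, 0, -0.006], [0, 0, 0], 0],
  ],
)

```text
time_s: 8.47
ee_pos: [0.5888, -0.0037, 0.1137]
orientation: [0.646, 0.763, -0.0, -0.0]
contact_force: [0.3, -0.1, -0.4]
width: -0.0
grasp_force: 0.0
```

carry_out(
  plan=[
    [[0, 0, -0.008], [0, 0, 0], 0],
    [[0, 0, -0.02], [0, 0, 0], 0.085],
    [[0, 0, -0.03], [0, 0, 0], 0.085],
    [[0, 0, -0.03], [0, 0, 0], 0.085],
    [[0, 0, 0], [0, 0, 0], 0.085],
    [[0, 0, 0], [0, 0, 0], 0.085],
    [[0, 0, 0], [0, 0, 0], 0.085],
    [[0, 0, 0], [0, 0, 0], 0.085],
  ],
)

```text
time_s: 9.13
ee_pos: [0.5876, -0.0041, 0.1999]
orientation: [0.646, 0.763, -0.001, -0.001]
contact_force: [0.2, 0.2, -0.1]
width: 0.0829
grasp_force: 0.0
```

```bash
python3 - <<'E'
from workcell import arm,camera
import pickle
from h import *
s=arm.sense();d={n:camera(n) for n in("scene","side","wrist")};pickle.dump((s,d),open('c2.pkl','wb'))
W=d["wrist"];b=R.from_quat(s["orientation"]).as_matrix();p=s["ee_pos"];print(s["time_s"],p,b[:,2],s["contact_force"])
box=(230,50,420,240)
print(blobs(mask(W,(22,130,120),(34,255,255),box),30),blobs(mask(W,(0,150,100),(7,255,255),box)|mask(W,(173,150,100),(180,255,255),box),30))
print("disc",blobs(mask(W,(100,90,60),(125,255,255),box),100))
S,T=d["scene"]["color"],d["side"]["color"]
Wc=cv2.resize(W["color"][60:210,250:400],(400,400),interpolation=2);
g=[Wc]+[cv2.resize(c[y:y+60,x:x+60],(400,400),interpolation=2) for c,x,y in((S,310,180),)]
cv2.imwrite('pics/c2.png',np.hstack(g)[:,:,::-1])
E
```

```text
9.1333 [ 0.58764492 -0.00414535  0.19986295] [-3.75963032e-03 -3.69089515e-04 -9.99992864e-01] [ 0.21626496  0.19838494 -0.06071785]
[(194, [286, 101, 15, 18], [293.4, 107.8]), (201, [355, 101, 15, 18], [361.6, 107.9]), (294, [324, 120, 8, 44], [327.7, 142.5])] [(139, [288, 88, 14, 11], [294.4, 92.9]), (136, [355, 88, 13, 11], [361.1, 93.0])]
disc [(1632, [305, 181, 47, 44], [327.8, 202.6])]
```

View pics/c2.png

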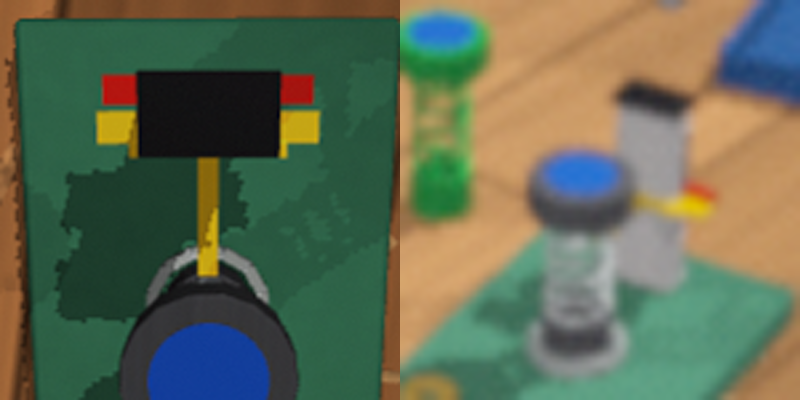

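The wrist crop shows the tabs (yellow at row 108, red at row 93) with very similar spans, so a steep view can't settle which is higher. I'll look from behind at a lower angle.

carry_out(
  plan=[
    [[0.04, 0, 0.012], [0, 0, 0], 0.085],
    [[0.04, 0, 0.012], [0, 0, 0], 0.085],
    [[0.04, 0, 0.012], [0, 0, 0], 0.085],
    [[0, 0, 0], [0, -0.105, 0], 0.085],
    [[0, 0, 0], [0, -0.105, 0], 0.085],
    [[0, 0, 0], [0, -0.105, 0], 0.085],
    [[0, 0, 0], [0, -0.105, 0], 0.085],
    [[0, 0, 0], [0, -0.105, 0], 0.085],
    [[0, 0, 0], [0, 0, 0], 0.085],
    [[0, 0, 0], [0, 0, 0], 0.085],
  ],
)

```text
time_s: 10.12
ee_pos: [0.568, 0.1166, 0.1641]
orientation: [0.622, 0.739, -0.168, 0.197]
contact_force: [0.4, 0.3, 0.7]
width: 0.0844
grasp_force: 0.0
```

carry_out(
  plan=[
    [[0, 0, 0], [0, 0, 0], 0.085],
    [[0, 0, 0], [0, 0, 0], 0.085],
    [[0, 0, 0], [0, 0, 0], 0.085],
  ],
)

```text
time_s: 10.37
ee_pos: [0.5701, 0.1115, 0.1666]
orientation: [0.626, 0.735, -0.168, 0.198]
contact_force: [-0.5, -0.1, -0.0]
width: 0.0852
grasp_force: 0.0
```

```bash
python3 - <<'E'
from workcell import arm,camera
import pickle
from h import *
s=arm.sense();W=camera("wrist");pickle.dump((s,W),open('w3.pkl','wb'))
print(s["time_s"],s["ee_pos"],s["joint_positions"],W["xyz"],R.from_quat(W["rotation"]).as_matrix()[:,2])
print(blobs(mask(W,(22,130,90),(34,255,255)),30),blobs(mask(W,(0,150,80),(7,255,255))|mask(W,(173,150,80),(180,255,255)),30))
cv2.imwrite('pics/w3.png',W["color"][:,:,::-1])
E
```

```text
10.3667 [0.57005516 0.11152597 0.16664753] [-0.24589303  0.55850466 -0.41691748  1.4767987   0.68446469  1.45729241
 -0.66189401] [0.54821386 0.2449035  0.2532369 ] [ 0.11861479 -0.7180173  -0.68584378]
[(216, [347, 184, 21, 16], [356.6, 191.6]), (191, [283, 187, 21, 13], [293.9, 192.2]), (77, [45, 309, 16, 7], [51.8, 311.7]), (44, [44, 319, 14, 10], [50.8, 323.6])] [(226, [284, 176, 22, 11], [294.6, 180.9]), (203, [345, 176, 21, 10], [355.1, 180.4]), (46, [7, 295, 14, 5], [13.9, 297.2]), (50, [43, 295, 16, 5], [50.8, 296.6]), (40, [525, 393, 10, 5], [529.9, 395.3])]
```

View pics/w3.png

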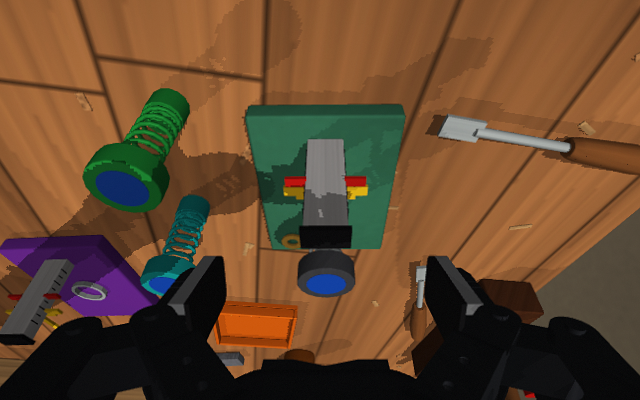

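From behind, the red bars (rows about 176–187) sit just above the yellow tabs (184–200) in the image. That makes the bars nearer the camera or lower than the tabs. I'll read the edge profiles.

```bash
python3 - <<'E'
import pickle
from h import *
s,W=pickle.load(open('w3.pkl','rb'));_,d=pickle.load(open('c2.pkl','rb'));V=d["wrist"]
for n,c,cols,r in(("w3",W,(290,296,352,358),(172,204)),("c2",V,(290,296,358,364),(84,122))):
    h=cv2.cvtColor(c["color"],cv2.COLOR_RGB2HSV)
    for x in cols: print(n,x,[(y,)+tuple(int(v) for v in c["color"][y,x]) for y in range(*r)])
E
```

```text
w3 290 [(172, 29, 62, 45), (173, 29, 63, 46), (174, 29, 64, 47), (175, 23, 64, 47), (176, 99, 37, 26), (177, 127, 13, 9), (178, 125, 12, 8), (179, 174, 18, 14), (180, 191, 21, 16), (181, 189, 21, 16), (182, 189, 20, 16), (183, 188, 19, 15), (184, 190, 19, 15), (185, 168, 15, 13), (186, 146, 20, 11), (187, 126, 78, 11), (188, 134, 105, 11), (189, 141, 108, 13), (190, 140, 107, 12), (191, 141, 108, 13), (192, 140, 107, 11), (193, 141, 107, 13), (194, 143, 108, 11), (195, 124, 101, 16), (196, 62, 73, 40), (197, 26, 60, 46), (198, 28, 61, 44), (199, 28, 61, 44), (200, 29, 61, 45), (201, 29, 61, 44), (202, 29, 59, 43), (203, 28, 59, 42)]
w3 296 [(172, 29, 63, 45), (173, 30, 63, 45), (174, 28, 64, 46), (175, 22, 66, 47), (176, 111, 35, 25), (177, 131, 11, 8), (178, 125, 14, 11), (179, 174, 18, 12), (180, 190, 20, 15), (181, 189, 20, 15), (182, 187, 19, 14), (183, 188, 19, 14), (184, 192, 19, 15), (185, 142, 12, 9), (186, 108, 15, 7), (187, 116, 79, 10), (188, 137, 106, 13), (189, 141, 108, 12), (190, 141, 107, 11), (191, 140, 107, 11), (192, 140, 107, 12), (193, 141, 107, 13), (194, 142, 1
[... 3815 characters left out ...]
, 89, 65), (87, 66, 76, 55), (88, 134, 39, 29), (89, 169, 19, 15), (90, 165, 20, 15), (91, 164, 19, 14), (92, 165, 21, 16), (93, 164, 20, 16), (94, 163, 20, 15), (95, 163, 20, 16), (96, 164, 20, 16), (97, 167, 18, 14), (98, 143, 39, 28), (99, 81, 80, 60), (100, 34, 97, 75), (101, 115, 125, 56), (102, 185, 160, 24), (103, 199, 167, 18), (104, 198, 166, 21), (105, 197, 166, 21), (106, 198, 166, 21), (107, 197, 166, 22), (108, 196, 165, 19), (109, 198, 166, 21), (110, 197, 165, 20), (111, 199, 166, 20), (112, 203, 169, 19), (113, 151, 141, 42), (114, 56, 101, 66), (115, 42, 95, 71), (116, 43, 95, 69), (117, 43, 94, 69), (118, 44, 95, 70), (119, 45, 96, 70), (120, 46, 98, 70), (121, 46, 98, 72)]
```

```bash
python3 - <<'E'
import pickle
from h import *
s,W=pickle.load(open('w3.pkl','rb'));_,d=pickle.load(open('c2.pkl','rb'));V=d["wrist"]
def p(n,w,c):
    x,e=tri(W,(325.2,w),V,(327.8,c));print(n,x.round(4),np.round(e,4));return x
p("yel front top",195.3,113.3);p("red front top",185.6,98.5);p("red back top",178.4,87.7)
p("yel back top (occl)",186.6,101.4)
# left/right tab lengths check
for n,z,a,b in(("yel",.071,(286,107),(370,107)),("red",.071,(288,93),(368,93))):
    q=onz(V,[a,b],z);print(n,np.linalg.norm(q[1]-q[0]))
print("col top edges c2/w3; cap:",onz(V,[(327.8,202.6)],.113))
E
```

```text
yel front top [0.5797 0.0559 0.07  ] [0.0001 0.0001]
red front top [0.5779 0.0668 0.0705] [0. 0.]
red back top [0.5766 0.0745 0.0709] [0. 0.]
yel back top (occl) [0.5782 0.0646 0.0694] [0. 0.]
yel 0.06438192033184471
red 0.06065738404140383
col top edges c2/w3; cap: [[ 0.58937164 -0.00215526  0.113     ]]
```

The triangulated heights give a margin under 1 mm, so I'll take a flatter view to confirm.

carry_out(
  plan=[
    [[0.011, 0, 0.02], [0, 0, 0], 0.085],
    [[0.011, 0, 0.02], [0, 0, 0], 0.085],
    [[0, 0, 0], [0, -0.0875, 0], 0.085],
    [[0, 0, 0], [0, -0.0875, 0], 0.085],
    [[0, 0, 0], [0, -0.0875, 0], 0.085],
    [[0, 0, 0], [0, -0.0875, 0], 0.085],
    [[0, 0, 0], [0, 0, 0], 0.085],
    [[0, 0, 0], [0, 0, 0], 0.085],
    [[0, 0, 0], [0, 0, 0], 0.085],
    [[0, 0, 0], [0, 0, 0], 0.085],
  ],
)

```text
time_s: 11.25
ee_pos: [0.5704, 0.1116, 0.1217]
orientation: [0.587, 0.69, -0.273, 0.323]
contact_force: [-0.1, -0.1, 0.0]
width: 0.0845
grasp_force: 0.0
```

```bash
python3 - <<'E'
from workcell import arm,camera
import pickle
from h import *
s=arm.sense();W=camera("wrist");pickle.dump((s,W),open('w4.pkl','wb'))
print(s["time_s"],s["ee_pos"],s["joint_positions"],W["xyz"],R.from_quat(W["rotation"]).as_matrix()[:,2],s["contact_force"])
Y=blobs(mask(W,(22,130,90),(34,255,255)),30);Q=blobs(mask(W,(0,150,80),(7,255,255))|mask(W,(173,150,80),(180,255,255)),30)
print(Y,Q)
x0,y0=int(Q[0][1][0])-60,int(Q[0][1][1])-60
x0=max(x0,0);y0=max(y0,0)
g=cv2.resize(W["color"][y0:y0+120,x0:x0+160],None,fx=5,fy=5,interpolation=0);cv2.imwrite('pics/w4.png',g[:,:,::-1]);print(x0,y0)
E
```

```text
11.25 [0.57035382 0.11159281 0.12172875] [-0.47109268  0.75157422 -0.30342861  1.46708955  0.89214138  1.59741148
 -0.88128527] [0.54486433 0.26622743 0.15708788] [ 0.15039176 -0.90600343 -0.3956515 ] [-0.05351169 -0.05633721  0.03297166]
[(126, [275, 196, 26, 11], [287.8, 202.6]), (136, [349, 197, 26, 10], [361.3, 202.5]), (76, [44, 272, 19, 6], [52.9, 274.1]), (35, [48, 278, 17, 4], [57.3, 279.7])] [(219, [277, 191, 25, 9], [289.0, 194.9]), (204, [347, 190, 26, 10], [360.1, 194.3]), (52, [4, 259, 14, 4], [10.7, 260.4]), (69, [39, 258, 19, 5], [48.4, 260.0]), (707, [497, 266, 27, 57], [509.1, 289.2])]
217 131
```

View pics/w4.png

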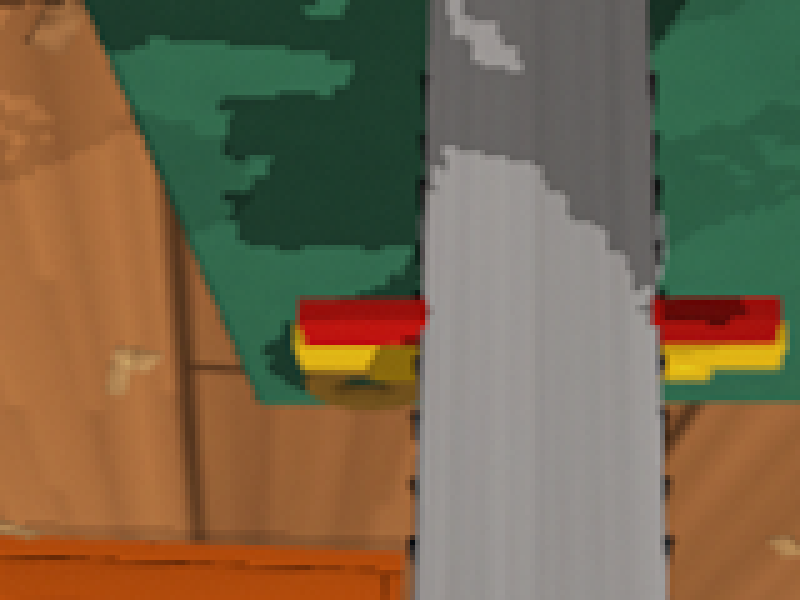

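The flat view shows the red bar (rows 191–200: back face, then top face) with the yellow top face directly beyond it (200–205). The two are nearly level. I'll fit the edges sub-pixel across views.

```bash
python3 - <<'E'
import pickle
from h import *
_,W4=pickle.load(open('w4.pkl','rb'));_,W3=pickle.load(open('w3.pkl','rb'));_,d=pickle.load(open('c2.pkl','rb'));V=d["wrist"]
for x in(280,284,365,371): print(x,[(y,)+tuple(int(v) for v in W4["color"][y,x]) for y in range(188,208)])
E
```

```text
280 [(188, 50, 107, 78), (189, 46, 108, 79), (190, 85, 74, 55), (191, 142, 30, 23), (192, 155, 15, 12), (193, 151, 14, 10), (194, 150, 17, 12), (195, 181, 20, 13), (196, 191, 20, 15), (197, 191, 20, 15), (198, 190, 18, 17), (199, 188, 8, 14), (200, 215, 158, 20), (201, 224, 184, 22), (202, 223, 179, 21), (203, 225, 181, 21), (204, 209, 164, 20), (205, 140, 103, 27), (206, 111, 79, 30), (207, 115, 82, 30)]
284 [(188, 48, 104, 76), (189, 46, 109, 79), (190, 80, 72, 52), (191, 140, 26, 18), (192, 154, 15, 12), (193, 151, 16, 11), (194, 157, 16, 11), (195, 184, 19, 14), (196, 192, 23, 17), (197, 190, 19, 14), (198, 189, 18, 15), (199, 188, 9, 16), (200, 215, 157, 19), (201, 224, 184, 22), (202, 223, 180, 22), (203, 225, 180, 20), (204, 214, 169, 25), (205, 147, 109, 29), (206, 111, 79, 31), (207, 101, 73, 27)]
365 [(188, 51, 108, 80), (189, 47, 114, 86), (190, 116, 57, 42), (191, 136, 10, 7), (192, 108, 10, 7), (193, 95, 11, 10), (194, 145, 14, 10), (195, 169, 18, 13), (196, 170, 19, 14), (197, 169, 18, 14), (198, 166, 10, 11), (199, 189, 75, 17), (200, 217, 164, 20), (201, 224, 182, 22), (202, 224, 180, 22), (203, 229, 182, 19), (204, 176, 155, 39), (205, 81, 115, 71), (206, 46, 103, 78), (207, 49, 102, 77)]
371 [(188, 51, 109, 79), (189, 45, 111, 82), (190, 135, 54, 40), (191, 157, 8, 6), (192, 155, 13, 11), (193, 154, 14, 11), (194, 158, 13, 8), (195, 168, 17, 14), (196, 170, 14, 13), (197, 169, 10, 13), (198, 167, 19, 13), (199, 194, 91, 16), (200, 219, 166, 19), (201, 225, 182, 22), (202, 226, 180, 20), (203, 231, 182, 17), (204, 179, 158, 39), (205, 82, 114, 69), (206, 46, 104, 78), (207, 50, 103, 77)]
```

```bash
python3 - <<'E'
import pickle
from h import *
_,W4=pickle.load(open('w4.pkl','rb'));_,W3=pickle.load(open('w3.pkl','rb'));_,d=pickle.load(open('c2.pkl','rb'));V=d["wrist"]
def p(n,*o):
    A=np.zeros((3,3));b=np.zeros(3)
    for c,px in o:
        q,dd=ray(c,[px]);P=np.eye(3)-np.outer(dd[0],dd[0]);A+=P;b+=P@q
    x=np.linalg.solve(A,b);r=[round(proj(c,x)[0][1]-px[1],2) for c,px in o];print(n,x.round(4),"res px",r)
a,b_,c=(W4,324.7),(W3,325.2),(V,327.8)
f=lambda n,*r:p(n,*[(k[0],(k[1],y)) for k,y in r])
f("yel ft",(a,204.6),(b_,195.3),(c,113.3))
f("red bt",(a,194.3),(b_,178.4),(c,87.7))
f("red ft",(a,199.3),(b_,185.6),(c,98.5))
f("red bb",(a,190.15),(b_,175.85))
for w,k,rr in(("w4",W4,(204.6,199.4,194.3,190.15)),("w3",W3,(195.3,185.6,178.4,175.85))):
    # heights from single view with assumed y along column axis
    for y,row in zip((.056,.0668,.0745,.0745),rr):
        o,dd=ray(k,[(325,row)]);t=(y-o[1])/dd[0,1];print(w,y,(o+t*dd[0])[2].round(4))
E
```

```text
yel ft [0.5796 0.0559 0.0701] res px [np.float64(-0.1), np.float64(0.12), np.float64(-0.05)]
red bt [0.5765 0.0745 0.071 ] res px [np.float64(-0.03), np.float64(0.03), np.float64(-0.01)]
red ft [0.5778 0.0668 0.0709] res px [np.float64(-0.26), np.float64(0.3), np.float64(-0.13)]
red bb [0.5766 0.0745 0.0681] res px [np.float64(-0.0), np.float64(0.0)]
w4 0.056 0.0702
w4 0.0668 0.0711
w4 0.0745 0.071
w4 0.0745 0.0682
w3 0.056 0.0701
w3 0.0668 0.0705
w3 0.0745 0.0709
w3 0.0745 0.0682
```

Sub-pixel triangulation puts the pointer edge at 70.1 mm and the mark at 69.6 mm. The press height agrees (88.6 − 18 = 70.6 against 70), so the pointer is above the mark and the spring is sound, which means the blue tray. Now I go upright again and back to the spring.

carry_out(
  plan=[
    [[-0.023, 0, -0.019], [0, 0, 0], 0.085],
    [[-0.023, 0, -0.019], [0, 0, 0], 0.085],
    [[0, 0, 0], [0, 0.125, 0], 0.085],
    [[0, 0, 0], [0, 0.125, 0], 0.085],
    [[0, 0, 0], [0, 0.125, 0], 0.085],
    [[0, 0, 0], [0, 0.125, 0], 0.085],
    [[0, 0, 0], [0, 0.125, 0], 0.085],
    [[0, 0, 0], [0, 0.125, 0], 0.085],
    [[0, 0, 0], [0, 0.125, 0], 0.085],
    [[0, 0, 0], [0, 0, 0], 0.085],
  ],
)

```text
time_s: 12.13
ee_pos: [0.5732, 0.0997, 0.1817]
orientation: [0.654, 0.757, 0.0, 0.003]
contact_force: [0.5, -3.3, 0.1]
width: 0.0851
grasp_force: 0.0
```

carry_out(
  plan=[
    [[0, 0, 0], [0, 0, 0], 0.085],
    [[0, 0, 0], [0, 0, 0], 0.085],
    [[0, 0, 0], [0, 0, 0], 0.085],
  ],
)

```text
time_s: 12.38
ee_pos: [0.5687, 0.115, 0.1802]
orientation: [0.645, 0.764, 0.0, 0.0]
contact_force: [-1.1, 0.5, 0.7]
width: 0.0852
grasp_force: 0.0
```

```bash
cat > g.py <<'E'
from workcell import arm
from h import *
s=arm.sense();b=R.from_quat(s["orientation"]).as_matrix();p=s["ee_pos"]
print(s["time_s"],p,"z",b[:,2].round(4),"yaw y",np.degrees(np.arctan2(b[1,1],b[0,1])),"F",s["contact_force"].round(2))
import sys
t=np.array(eval(sys.argv[1]));print("tool shift",(b.T@(t-p)).round(4))
up=R.align_vectors([[0,0,-1]],[b[:,2]])[0].as_rotvec();print("tilt fix (tool)",(b.T@up).round(4))
E
python3 g.py "[.5892,-.0033,.20]"
```

```text
12.3833 [0.56869611 0.11500687 0.1802318 ] z [ 4.e-04  1.e-04 -1.e+00] yaw y 9.665686061741553 F [-1.06  0.54  0.69]
tool shift [-0.1201  0.0004 -0.0198]
tilt fix (tool) [ 0.0004 -0.0001  0.    ]
```

carry_out(
  plan=[
    [[-0.03, 0, 0], [0, 0, 0], 0.085],
    [[-0.03, 0, 0], [0, 0, 0], 0.085],
    [[-0.03, 0, 0], [0, 0, 0], 0.085],
    [[-0.02, 0, 0], [0, 0, 0], 0.085],
    [[-0.01, 0, 0], [0, 0, 0], 0.085],
    [[0, 0, 0], [0, 0, 0], 0.085],
    [[0, 0, 0.015], [0, 0, 0], 0.085],
    [[0, 0, 0.015], [0, 0, 0], 0.085],
    [[0, 0, 0], [0, 0, 0], 0.085],
    [[0, 0, 0], [0, 0, 0], 0.085],
  ],
)

```text
time_s: 13.22
ee_pos: [0.5881, -0.002, 0.1492]
orientation: [0.644, 0.765, -0.0, -0.001]
contact_force: [0.3, -0.4, -0.8]
width: 0.085
grasp_force: 0.0
```

```bash
python3 g.py "[.5892,-.0033,.083]"; python3 - <<'E'
from workcell import camera
from h import *
W=camera("wrist");B=blobs(mask(W,(100,90,60),(125,255,255),(230,100,430,330)),100);print(B)
for q in B:print(onz(W,[q[2]],.1139))
E
```

```text
13.2167 [ 0.58812243 -0.00200855  0.14922611] z [-0.0023  0.0014 -1.    ] yaw y 9.754573569217971 F [ 0.27 -0.37 -0.77]
tool shift [-0.0016  0.001   0.0662]
tilt fix (tool) [-0.002  -0.0018 -0.    ]
[(2473, [298, 206, 59, 55], [326.9, 233.0])]
[[ 0.58922109 -0.0017735   0.1139    ]]
```

carry_out(
  plan=[
    [[-0.001, 0.001, 0.012], [0, 0, 0], 0.085],
    [[0, 0, 0.015], [0, 0, 0], 0.085],
    [[0, 0, 0.015], [0, 0, 0], 0.085],
    [[0, 0, 0.012], [0, 0, 0], 0.085],
    [[0, 0, 0.008], [0, 0, 0], 0.085],
    [[0, 0, 0.004], [0, 0, 0], 0.085],
    [[0, 0, 0], [0, 0, 0], 0.085],
    [[0, 0, 0], [0, 0, 0], 0.085],
  ],
)

```text
time_s: 13.93
ee_pos: [0.5907, -0.006, 0.0841]
orientation: [0.646, 0.763, 0.0, 0.0]
contact_force: [0.4, 0.5, 0.1]
width: 0.0846
grasp_force: 0.0
```

```bash
python3 g.py "[.5892,-.0025,.083]"
```

```text
13.9333 [ 0.59069902 -0.00598041  0.08413206] z [ 8.e-04  1.e-04 -1.e+00] yaw y 9.490743762320527 F [0.37 0.52 0.09]
tool shift [ 0.0037 -0.0009  0.0011]
tilt fix (tool) [ 0.0008 -0.     -0.    ]
```

Centred well enough; nudge and close slowly with a light grip.

carry_out(
  plan=[
    [[0.003, -0.001, 0], [0, 0, 0], 0.07],
    [[0, 0, 0], [0, 0, 0], 0.06],
    [[0, 0, 0], [0, 0, 0], 0.055],
    [[0, 0, 0], [0, 0, 0], 0.051],
    [[0, 0, 0], [0, 0, 0], 0.048],
    [[0, 0, 0], [0, 0, 0], 0.044],
    [[0, 0, 0], [0, 0, 0], 0.04],
    [[0, 0, 0], [0, 0, 0], 0.04],
    [[0, 0, 0], [0, 0, 0], 0.04],
  ],
  grip_force=35,
)

```text
time_s: 14.68
ee_pos: [0.5891, -0.0033, 0.0839]
orientation: [0.646, 0.763, 0.0, 0.0]
contact_force: [0.4, 0.3, 0.2]
width: 0.0469
grasp_force: 35.8
```

```bash
python3 g.py "[.5892,-.0025,.083]"
```

```text
14.6833 [ 0.5891001  -0.00332982  0.08393717] z [ 6.e-04  1.e-04 -1.e+00] yaw y 9.484159923213609 F [0.44 0.27 0.17]
tool shift [0.0008 0.0002 0.0009]
tilt fix (tool) [ 0.0006  0.     -0.    ]
```

carry_out(
  plan=[
    [[0, 0, -0.002], [0, 0, 0], 0.04],
    [[0, 0, -0.004], [0, 0, 0], 0.04],
    [[0, 0, -0.006], [0, 0, 0], 0.04],
    [[0, 0, -0.006], [0, 0, 0], 0.04],
    [[0, 0, -0.006], [0, 0, 0], 0.04],
    [[0, 0, -0.006], [0, 0, 0], 0.04],
    [[0, 0, -0.006], [0, 0, 0], 0.04],
    [[0, 0, -0.006], [0, 0, 0], 0.04],
    [[0, 0, -0.006], [0, 0, 0], 0.04],
    [[0, 0, -0.006], [0, 0, 0], 0.04],
  ],
)

```text
time_s: 15.52
ee_pos: [0.5888, -0.0033, 0.1385]
orientation: [0.646, 0.763, 0.0, 0.0]
contact_force: [-0.5, 0.8, -1.9]
width: 0.0469
grasp_force: 36.4
```

carry_out(
  plan=[
    [[0, 0, -0.006], [0, 0, 0], 0.04],
    [[0, 0, -0.008], [0, 0, 0], 0.04],
    [[0, 0, -0.012], [0, 0, 0], 0.04],
    [[0, 0, -0.018], [0, 0, 0], 0.04],
    [[0, 0, -0.02], [0, 0, 0], 0.04],
    [[0, 0, -0.016], [0, 0, 0], 0.04],
    [[0, 0, -0.008], [0, 0, 0], 0.04],
    [[0, 0, 0], [0, 0, 0], 0.04],
    [[0, 0, 0], [0, 0, 0], 0.04],
  ],
)

```text
time_s: 16.27
ee_pos: [0.5888, -0.0033, 0.2258]
orientation: [0.646, 0.763, 0.0, 0.0]
contact_force: [-0.8, -0.4, -2.0]
width: 0.0471
grasp_force: 36.4
```

```bash
python3 - <<'E'
from workcell import camera
import pickle
from h import *
S=camera("scene");T=camera("side");W=camera("wrist");pickle.dump((S,T,W),open('c5.pkl','wb'))
for c,b in((S,(345,165,412,208)),(T,(280,136,334,172))):
    m=mask(c,(100,90,30),(128,255,255),b);cs=max(cv2.findContours(m,0,2)[0],key=cv2.contourArea);h=cv2.convexHull(cs).reshape(-1,2)
    q=cv2.approxPolyDP(h,4,True).reshape(-1,2);print(q.tolist(),onz(c,q,.022)[:,:2].round(3).tolist(),onz(c,q,0.)[:,:2].round(3).tolist())
print(blobs(mask(W,(100,100,30),(128,255,255)),200))
m=mask(W,(100,100,30),(128,255,255),(0,0,640,180));h=np.vstack(cv2.findContours(m,0,2)[0]).reshape(-1,2);print(cv2.minAreaRect(onz(W,h,.022)[:,:2].astype(np.float32)))
E
python3 g.py "[.537,.315,.21]"
```

```text
[[358, 189], [370, 173], [403, 179], [393, 199]] [[0.491, 0.241], [0.456, 0.364], [0.572, 0.404], [0.62, 0.264]] [[0.47, 0.272], [0.433, 0.398], [0.553, 0.44], [0.602, 0.295]]
[[323, 157], [296, 162], [288, 147], [311, 143]] [[0.59, 0.285], [0.479, 0.253], [0.447, 0.367], [0.545, 0.396]] [[0.592, 0.318], [0.479, 0.286], [0.446, 0.403], [0.546, 0.432]]
[(1553, [130, 39, 43, 46], [150.8, 61.2]), (1074, [137, 202, 38, 37], [155.4, 220.1]), (4997, [282, 257, 86, 75], [324.8, 294.1])]
((0.40775108337402344, 0.07262061536312103), (0.04002683609724045, 0.040559809654951096), 2.666849136352539)
16.4167 [ 0.58788284 -0.00356274  0.22420711] z [-3.1e-03 -2.0e-04 -1.0e+00] yaw y 9.486434715985444 F [-0.46 -1.28 -2.33]
tool shift [0.3226 0.0024 0.0143]
tilt fix (tool) [-0.0031 -0.0003  0.    ]
```

carry_out(
  plan=[
    [[0.01, 0, 0], [0, 0, 0], 0.04],
    [[0.02, 0, 0], [0, 0, 0], 0.04],
    [[0.03, 0, 0], [0, 0, 0], 0.04],
    [[0.035, 0, 0], [0, 0, 0], 0.04],
    [[0.035, 0, 0], [0, 0, 0], 0.04],
    [[0.03, 0, 0], [0, 0, 0], 0.04],
    [[0.02, 0, 0], [0, 0, 0], 0.04],
    [[0.01, 0, 0], [0, 0, 0], 0.04],
    [[0, 0, 0], [0, 0, 0], 0.04],
    [[0, 0, 0], [0, 0, 0], 0.04],
  ],
)

```text
time_s: 17.25
ee_pos: [0.5575, 0.1833, 0.2253]
orientation: [0.646, 0.763, -0.001, 0.0]
contact_force: [0.5, -1.1, -1.4]
width: 0.0469
grasp_force: 36.4
```

carry_out(
  plan=[
    [[0, 0, 0], [0, 0, 0], 0.04],
    [[0, 0, 0], [0, 0, 0], 0.04],
  ],
)

```text
time_s: 17.42
ee_pos: [0.5584, 0.1811, 0.2254]
orientation: [0.648, 0.762, -0.001, 0.001]
contact_force: [0.2, 0.8, -1.2]
width: 0.0467
grasp_force: 36.4
```

```bash
python3 - <<'E'
from workcell import camera
import pickle
from h import *
W=camera("wrist");pickle.dump(W,open('w6.pkl','wb'))
m=mask(W,(100,120,30),(128,255,255));print(blobs(m,200))
cv2.imwrite('pics/w6.png',W["color"][:,:,::-1])
S=pickle.load(open('c5.pkl','rb'))[0];T=pickle.load(open('c5.pkl','rb'))[1]
print("mallet top(handle)",tri(S,(435,121),T,(326,87)),"base",onz(S,[(429,181)],0),onz(T,[(326,138)],0))
E
python3 g.py "[.525,.325,.22]"
```

```text
[(10787, [243, 0, 152, 82], [318.3, 36.6]), (4980, [283, 257, 85, 75], [324.8, 294.2]), (822, [163, 272, 35, 31], [180.2, 286.1]), (349, [168, 383, 31, 17], [184.7, 393.0])]
mallet top(handle) (array([0.61382077, 0.51668663, 0.22175644]), [np.float64(0.0005282341778987823), np.float64(0.0005282341778987754)]) base [[0.63434954 0.48964507 0.        ]] [[0.61467647 0.47127508 0.        ]]
17.4667 [0.55835246 0.18147164 0.2255434 ] z [ 0.     -0.0015 -1.    ] yaw y 9.259246854760697 F [-0.55  0.4  -1.45]
tool shift [ 0.147  -0.0098  0.0053]
tilt fix (tool) [-0.0002  0.0015  0.    ]
```

View pics/w6.png

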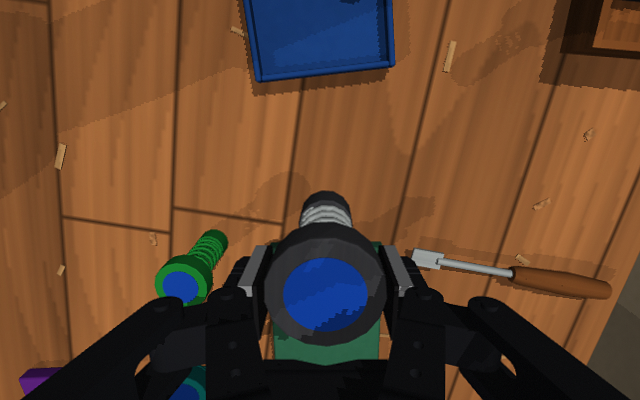

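The wrist view shows the spring held upright and the blue tray ahead, with its near rim corners at about (258,82) and (394,67).

```bash
python3 - <<'E'
import pickle
from h import *
W=pickle.load(open('w6.pkl','rb'))
m=mask(W,(100,120,30),(128,255,255),(200,0,450,120))
h=cv2.convexHull(max(cv2.findContours(m,0,2)[0],key=cv2.contourArea));q=cv2.approxPolyDP(h,5,True).reshape(-1,2);print(q.tolist())
P=onz(W,q,.022)[:,:2];print(P.round(4).tolist())
i=np.argsort(q[:,1])[-2:];a,b=sorted([P[k] for k in i],key=lambda v:v[0])
e=b-a;L=np.linalg.norm(e);e/=L;n=np.array([-e[1],e[0]]);c=(a+b)/2+.0675*n;print("edge",L,np.degrees(np.arctan2(e[1],e[0])),"centre",c)
E
python3 g.py "[.525,.325,.22]"
```

```text
[[391, 0], [393, 65], [256, 80], [243, 0]]
[[0.5922, 0.3452], [0.6058, 0.2913], [0.4793, 0.257], [0.4603, 0.3236]]
edge 0.13106848341800306 15.19605542583161 centre [0.52488399 0.33927209]
17.4667 [0.55835246 0.18147164 0.2255434 ] z [ 0.     -0.0015 -1.    ] yaw y 9.259246854760697 F [-0.55  0.4  -1.45]
tool shift [ 0.147  -0.0098  0.0053]
tilt fix (tool) [-0.0002  0.0015  0.    ]
```

carry_out(
  plan=[
    [[0.01, -0.001, 0], [0, 0, 0], 0.04],
    [[0.02, -0.002, 0], [0, 0, 0], 0.04],
    [[0.03, -0.002, 0], [0, 0, 0], 0.04],
    [[0.034, -0.002, 0], [0, 0, 0], 0.04],
    [[0.03, -0.002, 0], [0, 0, 0], 0.04],
    [[0.02, -0.001, 0], [0, 0, 0], 0.04],
    [[0.01, -0.001, 0.01], [0, 0, 0], 0.04],
    [[0, 0, 0.01], [0, 0, 0], 0.04],
    [[0, 0, 0], [0, 0, 0], 0.04],
    [[0, 0, 0], [0, 0, 0], 0.04],
  ],
)

```text
time_s: 18.3
ee_pos: [0.5221, 0.3306, 0.2038]
orientation: [0.648, 0.762, -0.002, 0.001]
contact_force: [0.1, -0.7, -2.5]
width: 0.047
grasp_force: 36.4
```

carry_out(
  plan=[
    [[0, 0, 0], [0, 0, 0], 0.04],
    [[0, 0, 0], [0, 0, 0], 0.04],
  ],
)

```text
time_s: 18.47
ee_pos: [0.5226, 0.3322, 0.206]
orientation: [0.648, 0.762, -0.0, 0.001]
contact_force: [-0.4, -0.4, -2.2]
width: 0.0469
grasp_force: 36.4
```

```bash
python3 g.py "[.523,.332,.08]"; python3 - <<'E'
from workcell import camera
import pickle
from h import *
W=camera("wrist");pickle.dump(W,open('w7.pkl','wb'))
m=mask(W,(100,120,30),(128,255,255));print(blobs(m,200))
k=np.zeros_like(m);m2=m.copy();m2[245:]=0
h=cv2.convexHull(max(cv2.findContours(m2,0,2)[0],key=cv2.contourArea));q=cv2.approxPolyDP(h,6,True).reshape(-1,2);print(q.tolist(),onz(W,q,.022)[:,:2].round(4).tolist())
print(cv2.minAreaRect(onz(W,h.reshape(-1,2),.022)[:,:2].astype(np.float32)))
E
```

```text
18.4667 [0.52262005 0.33215873 0.20598721] z [ 9.e-04 -8.e-04 -1.e+00] yaw y 9.287193678204453 F [-0.42 -0.36 -2.16]
tool shift [-1.00e-04  3.00e-04  1.26e-01]
tilt fix (tool) [0.0008 0.001  0.    ]
[(16702, [250, 89, 151, 149], [328.5, 156.9]), (4979, [283, 257, 85, 75], [324.8, 294.1])]
[[392, 89], [400, 223], [271, 237], [250, 105]] [[0.5703, 0.4203], [0.6065, 0.2944], [0.4789, 0.2579], [0.4443, 0.3853]]
((0.5250502228736877, 0.33889222145080566), (0.1332702785730362, 0.13341426849365234), 15.603534698486328)
```

carry_out(
  plan=[
    [[0.003, 0.001, 0.008], [0, 0, 0], 0.04],
    [[0.003, 0.002, 0.018], [0, 0, 0], 0.04],
    [[0, 0, 0.022], [0, 0, 0], 0.04],
    [[0, 0, 0.022], [0, 0, 0], 0.04],
    [[0, 0, 0.022], [0, 0, 0], 0.04],
    [[0, 0, 0.016], [0, 0, 0], 0.04],
    [[0, 0, 0.01], [0, 0, 0], 0.04],
    [[0, 0, 0.006], [0, 0, 0], 0.04],
    [[0, 0, 0], [0, 0, 0], 0.04],
    [[0, 0, 0], [0, 0, 0], 0.04],
  ],
)

```text
time_s: 19.35
ee_pos: [0.5237, 0.341, 0.0824]
orientation: [0.646, 0.763, 0.001, 0.0]
contact_force: [0.4, -0.2, -1.6]
width: 0.0468
grasp_force: 36.4
```

```bash
python3 g.py "[.525,.338,.07]"
```

```text
19.35 [0.5236678  0.3409593  0.08238699] z [ 9.e-04  8.e-04 -1.e+00] yaw y 9.480686495383415 F [ 0.43 -0.2  -1.57]
tool shift [-0.0031  0.0008  0.0124]
tilt fix (tool) [ 0.001  -0.0007 -0.    ]
```

carry_out(
  plan=[
    [[0, 0, 0.003], [0, 0, 0], 0.04],
    [[0, 0, 0.003], [0, 0, 0], 0.04],
    [[0, 0, 0.002], [0, 0, 0], 0.04],
    [[0, 0, 0.001], [0, 0, 0], 0.04],
    [[0, 0, 0.001], [0, 0, 0], 0.04],
    [[0, 0, 0.001], [0, 0, 0], 0.04],
    [[0, 0, 0], [0, 0, 0], 0.04],
    [[0, 0, 0], [0, 0, 0], 0.04],
  ],
)

```text
time_s: 20.02
ee_pos: [0.5234, 0.3407, 0.0711]
orientation: [0.646, 0.763, 0.0, 0.0]
contact_force: [-0.2, -0.1, -0.1]
width: 0.0467
grasp_force: 36.5
```

carry_out(
  plan=[
    [[0, 0, 0.001], [0, 0, 0], 0.04],
    [[0, 0, 0.001], [0, 0, 0], 0.04],
    [[0, 0, 0], [0, 0, 0], 0.04],
    [[0, 0, 0], [0, 0, 0], 0.04],
  ],
)

```text
time_s: 20.35
ee_pos: [0.5234, 0.3407, 0.069]
orientation: [0.646, 0.763, 0.0, 0.0]
contact_force: [-0.8, -0.9, 1.0]
width: 0.047
grasp_force: 36.5
```

The foot is resting on the floor (force went from −2 N to about +1 N). Open gently.

carry_out(
  plan=[
    [[0, 0, 0], [0, 0, 0], 0.047],
    [[0, 0, 0], [0, 0, 0], 0.05],
    [[0, 0, 0], [0, 0, 0], 0.054],
    [[0, 0, 0], [0, 0, 0], 0.06],
    [[0, 0, 0], [0, 0, 0], 0.07],
    [[0, 0, 0], [0, 0, 0], 0.08],
    [[0, 0, 0], [0, 0, 0], 0.085],
    [[0, 0, 0], [0, 0, 0], 0.085],
    [[0, 0, 0], [0, 0, 0], 0.085],
  ],
  grip_force=20,
)

```text
time_s: 21.1
ee_pos: [0.5232, 0.3406, 0.0688]
orientation: [0.646, 0.763, -0.0, -0.0]
contact_force: [-1.3, -0.8, -0.0]
width: 0.0849
grasp_force: 0.0
```

carry_out(
  plan=[
    [[0, 0, -0.005], [0, 0, 0], 0.085],
    [[0, 0, -0.01], [0, 0, 0], 0.085],
    [[0, 0, -0.02], [0, 0, 0], 0.085],
    [[0, 0, -0.025], [0, 0, 0], 0.085],
    [[0, 0, -0.025], [0, 0, 0], 0.085],
    [[0, 0, -0.025], [0, 0, 0], 0.085],
    [[0, 0, -0.015], [0, 0, 0], 0.085],
    [[0, 0, -0.005], [0, 0, 0], 0.085],
    [[0, 0, 0], [0, 0, 0], 0.085],
    [[0, 0, 0], [0, 0, 0], 0.085],
  ],
)

```text
time_s: 21.93
ee_pos: [0.523, 0.3403, 0.1985]
orientation: [0.646, 0.763, -0.0, 0.0]
contact_force: [-0.3, 0.9, -1.5]
width: 0.0847
grasp_force: 0.0
```

```bash
python3 - <<'E'
from workcell import camera,arm
from h import *
S=camera("scene");W=camera("wrist");print(arm.sense()["time_s"])
g=[cv2.resize(W["color"],(480,300)),cv2.resize(S["color"][150:270,270:440],(425,300),interpolation=2)[:,:320]]
cv2.imwrite('pics/fin.png',np.hstack(g)[:,:,::-1])
E
```

```text
22.0333
```

View pics/fin.png

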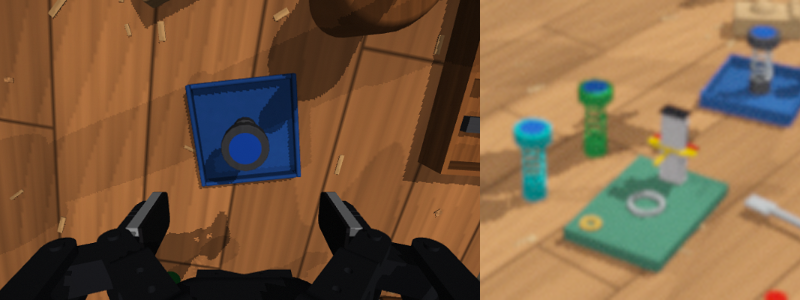

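The picture shows the spring standing upright in the blue tray. The tester and washer are undisturbed and the gripper is clear, so I hand in.

```bash
python3 -c "
from workcell import order
print(order.job_done())"
```

```text
the job is handed in; nothing more can be done
None
```

I pressed the spring at about 15 N for roughly a second; the pointer stopped only about 0.5 mm above the red mark (a close call, but both camera views and press height agree), so I judged it sound, stood it upright in the blue tray and handed the job in.

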